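# Feed the sample sled along the guide rail into the exposure hood with the push stick

## Robot

A 6-joint arm with a two-finger parallel gripper is mounted at the origin on a cart in front of the work surface, level with it; the furniture and walls round the work are solid. World frame = base frame: x ahead of the robot, y to its left, z up, the work surface at z = 0. Lengths are in mm, angles in degrees, forces in N, time in s.
With the tool pointing down it reaches from about 300 to 850 mm from the base axis. Payload 4.2 kg.
Tool frame: the origin (TCP) lies on the centre line of the jaws, within the pads' length; the fingertips stand 14 mm ahead of it and the grasp point (between the pads) lies 5 mm behind it; z points along the fingers, y is the line along which they close (so a half turn about z gives the same grasp; the last joint's range is limited). The gripper opens to 91 mm and grips with 3 to 60 N. Pads are 32 mm wide; open, the fingers measure 118 mm over their backs; the gripper's body (76 mm by 178 mm) begins 60 mm behind the grasp point.
Start: joints at [-72.536, 18.312, 89.639, -0, 72.044, -1.146], TCP at [183.497, -544.95, 227.976] pointing down, gripper open.
Joint ranges: [-177.97, 177.97], [-48.28, 115.42], [12.27, 149.76], [-77.06, 257.06], [2.81, 150.46], [-146.56, 146.56]. Speed limits (degrees/s): [147.25, 147.25, 180, 180, 180, 180].

## Interface

Orientations are given as [roll, pitch, yaw] about the fixed x, y, z axes, in that order (R = Rz(yaw) Ry(pitch) Rx(roll)).
In Python, from workcell import env gives the robot as it stands.
- The arm moves only by the tool arm_command, never from a script. Its argument "motion" is a list of rows, each an object with "offset": the shift along the tool's x, y, z in m, a list of three; "spin": the turn about the tool's z in rad. In form: [{"offset": [tx, ty, tz], "spin": spin}, ...]. A call has 1 to 5 rows; each row shifts and turns the commanded pose from where the row before left it, along the tool's axes as they then stand; what a row does not reach is not made up. A row lasts 1/8 s, in which the tool goes at most 62.5 mm and 10.7 degrees, less where a joint would pass 70% of its speed; a pose out of reach is approached as far as the arm can. A call with a gripper value outside its range is refused whole. "jaw" is the finger opening in m, from 0 to 0.0912, set as the call begins (left out, the last holds). The fingers move at their own pace and stop on an object; "newtons" is the grip in N (left out, the last holds). Time passes only in rows, so rows that do not move let the fingers close. It gives the time, the measured TCP pose, the force, the opening and the grip force at its end, in the units of the state.
- env.state(): the state, without advancing time (a new reading comes with each control period).
- env.grab_frame(name): name is "scene" or "top" or "wrist"; returns (picture, depth): 480x640x3 uint8, blue, green, red; 480x640 float32, mm along the optical axis (not along the pixel's ray), 0 where there is no reading.
- env.camera_model(name): a dict with "fx", "fy", "cx", "cy" (pixels), "k1" (the pictures are not rectified: a ray, as slopes to the right and down, at radius r is drawn at 1 + k1 r^2 times it, then the intrinsics apply), "eye" and "rotation" of the camera in the world; the wrist camera has in their place "hand_eye" (4x4, takes a point from camera to tool coordinates, whose origin is the TCP and whose axes are the flange's). Camera axes: x right, y down, z forward; pixel columns grow to the right and rows downward; lengths in mm; the calibration is good to about 2 mm. A picture is of the moment at which its call begins: read the wrist's pose just before it. camera_model takes no time and is no camera call.
- env.job_done(): hands the job in; it is judged then, once.
Trained networks look in the newest picture that a camera, given by its name, has taken for a name from the list of things; names that differ only in an ending like _2 or _b are one class to them, and where a whole thing is asked for, a point or a joint stands for the part that bears it (a point fixed in the world has none). Each returns a list of dicts, best first, with "score" (0 to 1); they miss things now and then, are a little off and sometimes report something else, mostly with a low value. They report only what shows in the picture. A call takes as long as a camera call.
- env.boxes_of(camera, target): "bbox" ([left, top, right, bottom] in pixels, round what is visible of it).
- env.pinpoint(camera, target): "location" ([column, row] in pixels: a listed point, or the origin of a listed thing).
The state is a dict: "time_s": time; "qpos": joint angles; "qvel": joint speeds; "effort": joint torques, N m; "ee_pos": TCP position; "ee_rot": TCP orientation; "force": force on the tool from outside, world axes, zero at the start; "torque": the same for the moment, N m; "gripper_width": finger opening in mm; "gripper_force": force on a finger pad.
Only numpy, scipy, OpenCV 4.12 (cv2) and the standard library are available. Lean on these libraries where they do the work, as an engineer would, in place of code of your own. Each camera call takes 0.05 s, during which the arm holds its last target. There are 200 camera calls.

## Task

Pick up the orange push stick and use it, never the gripper itself, to slide the black sample sled square against the steel guide rail where it stands; only then feed it along the rail into the white hood, keeping it against the rail all the way, until you feel it press firmly on the sprung end stop hidden inside. Push gently, so that neither the rail nor the stop is strained. Leave the sled resting against the stop, then lay the push stick flat on the bench clear of the jig, and do not disturb the other things.

Things in the scene. Friction and masses are not known exactly. Their poses are not given: they have to be found in the camera images.
- jig: Fixed aluminium plate, 375 x 155 x 8 mm (top 8 mm above the bench). x axis = feed direction (about to the robot's right), y across it to the guide rail (about away from the robot), z up; origin on the bench. The plate runs from x = -175 to +200 mm and y = -80 to +75 mm. It may stand turned by several degrees.
- rail: Straight steel guide rail fixed on the jig; same origin and axes as the jig. Its guiding face is the plane y = +50 mm; 15 mm thick, top 38 mm above the bench; it runs the length of the plate and on inside the hood. 20 N of the sled on the rail is too much; 2 to 8 N holds it well.
- hood: White box hood fixed over the jig's end; same origin and axes as the jig. Mouth at x = +20, back at +200 mm; clear from the rail to y = -74 mm and up to 70 mm above the bench; 90 mm high. Inside, a damped spring bumper (3 N/mm, 6 mm travel), its face set anywhere from x = +115 to +165 mm: unseen, only felt. Press 5 to 12 N; 15 N is too much.
- sled_center (a point): Centre of the black sample sled, a loose block 90 long (its x, about the feed direction), 64 wide (y, to the rail), 22 mm high, about 0.35 kg, standing on the plate. A petri dish 57 mm wide, 14 mm high is fixed on top. It starts 3 to 25 mm off the rail, slightly turned, and slides with 1 to 5 N of friction.
- sled_nose (a point): Leading edge of the sled's rail-side face: 45 mm ahead (x) and 32 mm to the rail side (y) of the sled's centre, half-way up. The sled counts as on the rail when this point and the trailing one are within 5 mm of the rail face.
- sled_tail (a point): Trailing edge of the sled's rail-side face: 45 mm behind and 32 mm to the rail side of the sled's centre, half-way up.
- stick_grip (a point): Grip point of the orange push stick (0.12 kg): middle of its upright black-faced fin, 44 mm above the stick's underside, near its centre of mass. Stick axes: x along it to the tip, z up. The fin is 36 mm long (x), 14 mm thick (y) and its top is 66 mm above the underside.
- blue_tube: Bystander: upright 50 ml tube with blue cap, 36 mm across, 113 mm high; origin at the centre of its foot.
- dish: Bystander: loose petri dish on the bench, 57 mm across, 14 mm high; origin under its centre.
- lab_timer: Bystander: white timer lying on the bench, 62 x 62 x 14 mm; origin under its centre.
- glass_beaker: Bystander: beaker, 54 mm across, 68 mm high; origin under its centre.
- sled: The same sled: origin at the centre of its underside, axes as for its centre.
- stick: The same stick: origin on its underside below the fin. Bar y -12 to +12, x -70 to +130 mm, 14 mm high; its +y side is one flat face. On the -y side of the end face (x = +130) a toe (y -12 to -4 mm) runs on to x = +157 mm: a block's rear face sits on the end face with the toe along its side away from the rail; notch corner at x = +130, y = -4 mm.

How it is judged:
By the outcome, as a careful person would: the job done as asked, in the order asked, and still so for the second after the job is handed in, with the robot touching nothing.
It also fails if it takes over 72 s, if anything falls off the work surface, if the arm or the gripper's body presses on something with over 40 N, if the wrist force passes 120 N, or if a joint passes its speed limit or range.

## Working session

There is one attempt and no reset: what is moved stays moved. The work goes in short steps, Python scripts to look and compute and a tool call to move; the robot and the scene stay as the last step left them, time stands still between calls to the robot, and variables do not carry over. Pictures are saved under pics/ and viewed, at most 10 in all, crops included, and the job is handed in when it is done.

Besides the shell and the picture viewer there is one more tool, called after "Call:" as name(argument=value, ...), one argument or row to a line, values as JSON. arm_command: Moves the arm, as the interface text tells. Its arguments: {"type":"object","properties":{"motion":{"type":"array"},"jaw":{"type":"number"},"newtons":{"type":"number"}},"required":["motion"]}

```bash
ls; mkdir -p pics
python3 - <<'E'
from workcell import env
import cv2,numpy as np
s=env.state();print({k:np.round(v,2).tolist() for k,v in s.items()})
for c in ["top","scene"]:
    p,d=env.grab_frame(c);cv2.imwrite(f"pics/{c}0.png",p);np.save(f"pics/{c}0.npy",d)
    m=env.camera_model(c);print(c,m)
    for t in ["sled_center","sled_nose","sled_tail","stick_grip","stick","sled","jig","rail","hood"]+["blue_tube","dish","lab_timer","glass_beaker"]*(c=="top"):
        r=env.pinpoint(c,t)
        print(c,t,[(np.round(x["location"],1).tolist(),round(x["score"],2)) for x in r[:2]])
print(env.camera_model("wrist"))
print(env.state()["time_s"])
E
```

```text
pics
{'time_s': 0.0, 'qpos': [-72.54, 18.35, 89.71, -0.0, 72.04, -1.15], 'qvel': [-0.01, -0.0, -0.02, -0.07, -0.06, -0.03], 'effort': [-0.0, -41.25, -23.2, 0.07, 0.05, -0.0], 'ee_pos': [183.33, -544.5, 227.12], 'ee_rot': [-179.9, 0.0, 18.61], 'force': [-0.36, -0.64, 1.21], 'torque': [-0.02, 0.0, -0.01], 'gripper_force': 0.0, 'gripper_width': 91.13}
top {'fx': 499.39869991176454, 'fy': 499.39869991176454, 'cx': 318.217299606121, 'cy': 234.62573250339028, 'k1': -0.05473132661792957, 'eye': array([ 502.5733103 ,  109.67821927, 1066.12279352]), 'rotation': array([-173.18072883,   -0.31777042,  -88.7626334 ])}
top sled_center [([305.7, 307.7], 0.9)]
top sled_nose [([327.4, 295.9], 0.85), ([303.2, 306.5], 0.62)]
top sled_tail [([284.7, 291.3], 0.66)]
top stick_grip [([279.3, 223.5], 0.56)]
top stick [([276.7, 222.2], 0.84)]
top sled [([303.8, 308.6], 0.79)]
top jig [([348.1, 318.2], 0.7)]
top rail [([208.8, 227.4], 0.17)]
top hood [([347.4, 317.0], 0.65), ([349.0, 316.5], 0.65)]
top blue_tube [([394.6, 178.0], 0.75)]
top dish [([209.4, 228.3], 0.95)]
top lab_timer [([431.6, 227.4], 0.93), 
[... 513 characters left out ...]
 0.59)]
scene stick [([325.7, 248.8], 0.81)]
scene sled [([249.6, 276.9], 0.79), ([324.9, 251.0], 0.72)]
scene jig [([250.6, 308.6], 0.62)]
scene rail []
scene hood [([253.4, 308.2], 0.7), ([325.5, 251.8], 0.45)]
{'fx': 377.2306285128799, 'fy': 377.2306285128799, 'cx': 315.5111450036362, 'cy': 238.5024847408919, 'k1': -0.047920307282933554, 'hand_eye': array([[-7.05542717e-04, -9.69367875e-01, -2.45612348e-01,
         6.89610053e+01],
       [ 9.99999722e-01, -6.24936524e-04, -4.06124250e-04,
        -7.28890549e-01],
       [ 2.40191674e-04, -2.45612566e-01,  9.69368047e-01,
        -1.56313926e+02],
       [ 0.00000000e+00,  0.00000000e+00,  0.00000000e+00,
         1.00000000e+00]])}
1.2
```

View pics/top0.png

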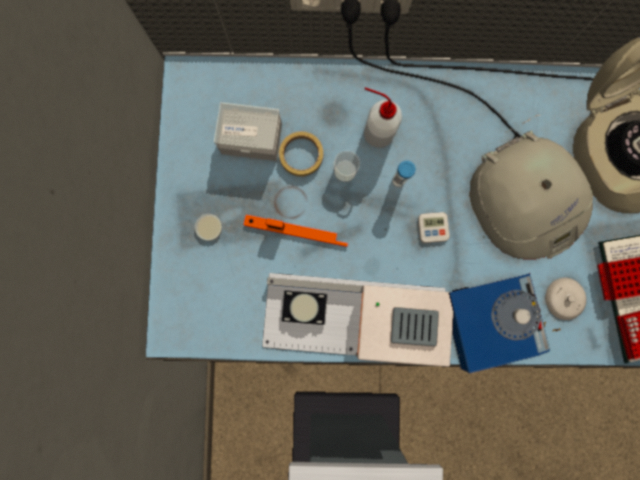

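View pics/scene0.png

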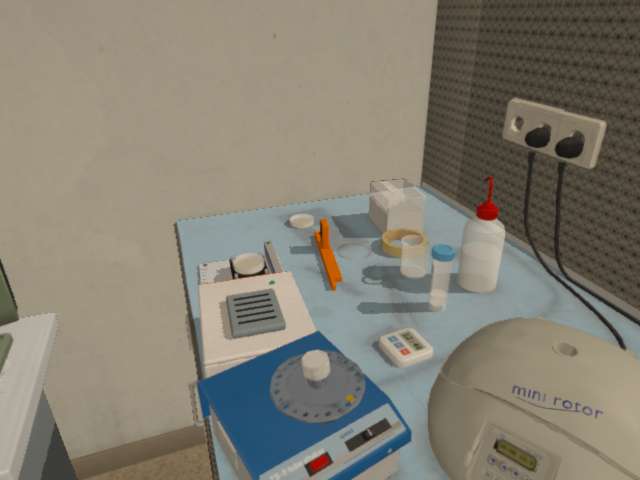

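The top view shows the stick (fin ~(277,225), tip ~(345,243) to the right), the sled (305,307), the jig spanning about (263..450, 275..362) and the hood mouth at column ~360. The scene view confirms that the fin is upright, and shows the dish, beaker and tube beyond the stick.

```bash
cat > h.py <<'E'
from workcell import env
import cv2,numpy as np
from scipy.spatial.transform import Rotation as Ro
def pose(m,s=None):
    if "eye" in m: return Ro.from_euler("xyz",m["rotation"],degrees=True).as_matrix(),np.array(m["eye"])
    R=Ro.from_euler("xyz",s["ee_rot"],degrees=True).as_matrix();H=m["hand_eye"]
    return R@H[:3,:3],R@H[:3,3]+s["ee_pos"]
def slopes(m,uv):
    q=(np.atleast_2d(uv)-[m["cx"],m["cy"]])/[m["fx"],m["fy"]];p=q.copy()
    for _ in range(20): p=q/(1+m["k1"]*(p**2).sum(1,keepdims=True))
    return p
def onz(m,uv,z,s=None):
    R,t=pose(m,s);p=slopes(m,uv);d=np.c_[p,np.ones(len(p))]@R.T
    return t+d*((z-t[2])/d[:,2])[:,None]
def cloud(m,depth,s=None):
    R,t=pose(m,s);v,u=np.nonzero(depth>0)
    p=slopes(m,np.c_[u,v].astype(float))
    P=np.full(depth.shape+(3,),np.nan);P[v,u]=(np.c_[p,np.ones(len(p))]*depth[v,u][:,None])@R.T+t
    return P
def mask_orange(p):
    h=cv2.cvtColor(p,cv2.COLOR_BGR2HSV);return cv2.inRange(h,(5,180,120),(16,255,255))>0
E
python3 - <<'E'
from h import *
p=cv2.imread("pics/top0.png");d=np.load("pics/top0.npy");m=env.camera_model("top")
P=cloud(m,d)
print("bench z",np.nanmedian(P[260:270,300:400,2]),"plate z",np.nanmedian(P[335:345,290:340,2]),"hood",np.nanmedian(P[330:340,370:385,2]))
o=mask_orange(p);X=P[o];print(o.sum(),"z pct",np.nanpercentile(X[:,2],[5,50,95]))
b=X[X[:,2]<25];f=X[X[:,2]>40]
r=cv2.minAreaRect(b[:,:2].astype(np.float32));print("bar",r)
print("fin",f.mean(0),len(f))
for n,uv,z in [("sledc",(304.7,308.2),30),("grip",(279.3,223.5),44),("stick0",(276.7,222.2),0),("jig",(348.1,318.2),0),("hood",(348,317),0),("tube",(394.6,178),0),("dish",(209.4,228.3),0),("timer",(431.6,227.4),0),("beaker",(344.9,171.7),0),("nose",(327.4,295.9),19),("tail",(284.7,291.3),19),("plateTL",(271,275),38),("plateBL",(263,347),8)]:
    print(n,onz(m,uv,z).round(0))
# rail line: points with z 30..46 in left part
q=P[270:300,262:362].reshape(-1,3);q=q[(q[:,2]>30)&(q[:,2]<46)];print("rail",len(q),q.mean(0),cv2.fitLine(q[:,:2].astype(np.float32),2,0,.01,.01).ravel())
E
```

```text
bench z 2.4628781715634886 plate z 7.886192341247579 hood 78.03165169921868
987 z pct [10.65117782 14.15045203 66.03514836]
bar ((630.319580078125, 54.294525146484375), (424.9524841308594, 45.66781234741211), 85.87523651123047)
fin [644.58502829 196.10761785  65.27253058] 110
sledc [[474. 131.  30.]]
grip [[646. 188.  44.]]
stick0 [[655. 197.   0.]]
jig [[454.  40.   0.]]
hood [[456.  40.   0.]]
tube [[759. -58.   0.]]
dish [[639. 341.   0.]]
timer [[ 651. -138.    0.]]
beaker [[770.  51.   0.]]
nose [[500.  85.  19.]]
tail [[507. 174.  19.]]
plateTL [[540. 202.  38.]]
plateBL [[391. 216.   8.]]
rail 921 [517.30029922 117.5680898   37.67175851] [2.8096868e-02 9.9960518e-01 5.1730029e+02 1.1756809e+02]
```

```bash
cat >> h.py <<'E'
def plan(p,yaw,n,nspin=None,start=None,syaw=None):
    s=env.state();a=np.array(s["ee_pos"] if start is None else start,float);y=s["ee_rot"][2] if syaw is None else syaw
    nspin=nspin or n;dw=(np.array(p)-a)/n;ds=(yaw-y)/nspin
    for i in range(n):
        c,q=np.cos(np.radians(y)),np.sin(np.radians(y))
        sp=ds if i<nspin else 0
        print([round(v/1000,4) for v in (c*dw[0]+q*dw[1],q*dw[0]-c*dw[1],-dw[2])],round(-np.radians(sp),4));y+=sp
E
python3 - <<'E'
from h import *
plan([570,120,300],90,15,10)
E
```

```text
[np.float64(0.0386), np.float64(-0.0338), np.float64(-0.0048)] -0.1246
[np.float64(0.0425), np.float64(-0.0287), np.float64(-0.0048)] -0.1246
[np.float64(0.0457), np.float64(-0.0232), np.float64(-0.0048)] -0.1246
[np.float64(0.0482), np.float64(-0.0174), np.float64(-0.0048)] -0.1246
[np.float64(0.05), np.float64(-0.0112), np.float64(-0.0048)] -0.1246
[np.float64(0.051), np.float64(-0.0049), np.float64(-0.0048)] -0.1246
[np.float64(0.0513), np.float64(0.0014), np.float64(-0.0048)] -0.1246
[np.float64(0.0507), np.float64(0.0078), np.float64(-0.0048)] -0.1246
[np.float64(0.0493), np.float64(0.014), np.float64(-0.0048)] -0.1246
[np.float64(0.0472), np.float64(0.0201), np.float64(-0.0048)] -0.1246
[np.float64(0.0443), np.float64(0.0258), np.float64(-0.0048)] -0.0
[np.float64(0.0443), np.float64(0.0258), np.float64(-0.0048)] -0.0
[np.float64(0.0443), np.float64(0.0258), np.float64(-0.0048)] -0.0
[np.float64(0.0443), np.float64(0.0258), np.float64(-0.0048)] -0.0
[np.float64(0.0443), np.float64(0.0258), np.float64(-0.0048)] -0.0
```

Call:
arm_command(
  motion=[
    {"offset": [0.039, -0.034, -0.005], "spin": -0.125},
    {"offset": [0.0425, -0.029, -0.005], "spin": -0.125},
    {"offset": [0.046, -0.023, -0.005], "spin": -0.125},
    {"offset": [0.048, -0.0175, -0.005], "spin": -0.125},
    {"offset": [0.05, -0.011, -0.005], "spin": -0.125},
  ],
  jaw=0.06,
  newtons=40,
)

```text
time_s: 1.82
ee_pos: [313.3, -321.5, 253.3]
ee_rot: [180.0, -0.0, 54.6]
force: [1.0, 0.8, 0.5]
gripper_width: 59.9
gripper_force: 0.0
```

Call:
arm_command(
  motion=[
    {"offset": [0.051, -0.005, -0.005], "spin": -0.125},
    {"offset": [0.051, 0.0015, -0.005], "spin": -0.125},
    {"offset": [0.051, 0.008, -0.005], "spin": -0.125},
    {"offset": [0.049, 0.014, -0.005], "spin": -0.125},
    {"offset": [0.047, 0.02, -0.005], "spin": -0.125},
  ],
)

```text
time_s: 2.45
ee_pos: [441.5, -99.8, 278.4]
ee_rot: [180.0, 0.0, 90.5]
force: [0.8, -1.1, -0.4]
gripper_width: 59.8
gripper_force: 0.0
```

Call:
arm_command(
  motion=[
    {"offset": [0.044, 0.026, -0.005], "spin": 0},
    {"offset": [0.044, 0.026, -0.005], "spin": 0},
    {"offset": [0.044, 0.026, -0.005], "spin": 0},
    {"offset": [0.044, 0.026, -0.005], "spin": 0},
    {"offset": [0.044, 0.026, -0.005], "spin": 0},
  ],
)

```text
time_s: 3.08
ee_pos: [570.7, 120.7, 303.2]
ee_rot: [180.0, 0.0, 90.2]
force: [0.8, -0.1, 0.1]
gripper_width: 60.0
gripper_force: 0.0
```

Run:
```python
from h import *
s=env.state();print({k:np.round(s[k],2).tolist() for k in ("time_s","ee_pos","ee_rot","force","qpos","qvel")})
m=env.camera_model("wrist")
s=env.state();p,d=env.grab_frame("wrist");cv2.imwrite("pics/w1.png",p);np.save("pics/w1.npy",d);np.save("pics/w1s.npy",np.r_[s["ee_pos"],s["ee_rot"]])
for t,z in [("sled_center",19),("sled_nose",19),("sled_tail",19),("stick_grip",44),("stick",0),("jig",0)]:
    for x in env.pinpoint("wrist",t)[:2]: print(t,np.round(x["location"],1),round(x["score"],2),onz(m,x["location"],z,s).round(1))
```

```text
{'time_s': 3.08, 'ee_pos': [570.66, 120.73, 303.17], 'ee_rot': [179.98, 0.02, 90.24], 'force': [0.8, -0.12, 0.14], 'qpos': [10.83, 17.03, 80.74, -0.02, 82.21, 10.58], 'qvel': [31.8, 24.51, -39.61, -0.21, 14.99, 31.85]}
sled_center [472.6 255.2] 0.56 [[763.7  58.3  19. ]]
sled_nose [261.7 230.6] 0.8 [[506.   88.4  19. ]]
sled_tail [258.7 156.3] 0.68 [[505.2 175.7  19. ]]
stick_grip [387.6 135.5] 0.62 [[647.2 198.9  44. ]]
stick [379.  135.3] 0.72 [[645.1 199.9   0. ]]
jig [225.3 262.4] 0.88 [[455.2  42.    0. ]]
```

View pics/w1.png

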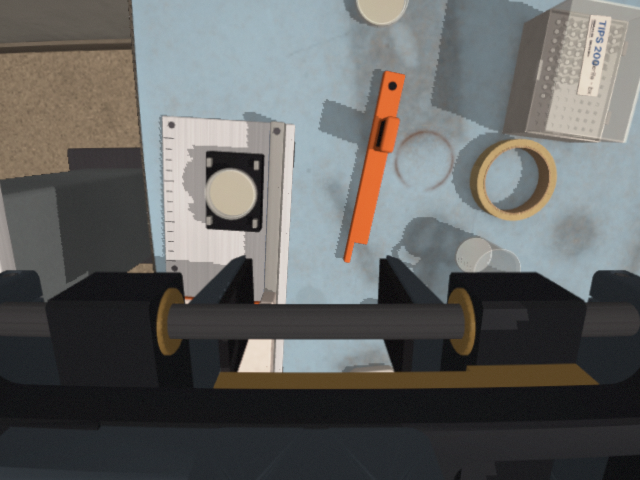

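The wrist view shows the plate's upper corners at about (163,116) and (294,124), the rail strip at columns ~268-284, the sled at (207-263,152-230), and the stick from (395,72) to (348,262) with the fin at (386,134).

```bash
cat > meas.py <<'E'
from h import *
s=env.state();m=env.camera_model("wrist")
p,d=env.grab_frame("wrist");cv2.imwrite("pics/w2.png",p)
print(np.round(s["ee_pos"],1),np.round(s["ee_rot"],2))
P=cloud(m,d,s);g=cv2.cvtColor(p,cv2.COLOR_BGR2GRAY);Z=P[...,2]
np.save("pics/P2.npy",P)
print("bench",np.nanmedian(Z[300-60:300-55,320:340]),"plate",np.nanmedian(Z[150:240,180:200]))
def rect(mask,z=None,name=""):
    v,u=np.nonzero(mask);Q=onz(m,np.c_[u,v].astype(float),z,s)[:,:2] if z is not None else P[mask][:,:2]
    r=cv2.minAreaRect(Q.astype(np.float32));print(name,len(Q),np.round(r[0],1),np.round(r[1],1),round(r[2],2),np.round(cv2.boxPoints(r),1).tolist());return Q
o=mask_orange(p)&(np.abs(Z-14)<6);o[262:]=0
rect(o,14,"bar z14")
rect(mask_orange(p)&(Z>50)&(np.arange(480)[:,None]<262),None,"fin top")
q=(Z>33)&(Z<43);q[:,:255]=0;q[:,310:]=0;q[:118]=0;q[255:]=0
rect(q,38,"railtop")
v,u=np.nonzero(q);Q=onz(m,np.c_[u,v].astype(float),38,s)[:,:2]
print("rail line",cv2.fitLine(Q.astype(np.float32),2,0,.01,.01).ravel())
b=(g<60);b[:140]=0;b[245:]=0;b[:,:195]=0;b[:,275:]=0
n,l,st,c=cv2.connectedComponentsWithStats(b.astype(np.uint8));k=1+np.argmax(st[1:,4]);rect(l==k,30,"sled")
# row profile of plate/rail edges
for r in (145,240): print(r,g[r,155:172].tolist(),g[r,258:300].tolist(),np.round(Z[r,262:298:2]).tolist())
E
python3 meas.py
```

```text
[569.4 118.  303. ] [-1.7998e+02  3.0000e-02  9.0160e+01]
bench 1.8351647023654323 plate 7.590267459690551
bar z14 2929 [636.6 157.4] [223.5  23.2] 79.38 [[604.5999755859375, 49.599998474121094], [627.4000244140625, 45.400001525878906], [668.5999755859375, 265.1000061035156], [645.7999877929688, 269.29998779296875]]
fin top 433 [645.3 199.9] [35.5 12.7] 80.56 [[636.0999755859375, 183.39999389648438], [648.7000122070312, 181.3000030517578], [654.5, 216.39999389648438], [641.9000244140625, 218.39999389648438]]
railtop 1982 [516.  137.8] [151.7  31.3] 86.4 [[495.6000061035156, 63.099998474121094], [526.9000244140625, 61.099998474121094], [536.4000244140625, 212.5], [505.20001220703125, 214.5]]
rail line [6.4626999e-02 9.9790949e-01 5.2290759e+02 1.4046536e+02]
sled 1944 [477.4 136. ] [88.8 64.7] 86.54 [[442.5, 93.5999984741211], [507.1000061035156, 89.69999694824219], [512.4000244140625, 178.39999389648438], [447.79998779296875, 182.3000030517578]]
145 [177, 176, 175, 172, 171, 163, 134, 130, 143, 182, 209, 207, 202, 202, 203, 205, 207] [152, 150, 154, 156, 155, 151, 149, 152, 154, 153, 152, 148, 114, 132, 150, 155, 158, 161, 160, 159, 161, 161, 161, 163, 162, 158, 122, 120, 178, 210, 215, 214, 216, 217, 220, 218, 211, 118, 158, 175, 178, 178] [7.0, 7.0, 9.0, 7.0, 34.0, 38.0, 37.0, 38.0, 37.0, 37.0, 38.0, 34.0, 8.0, 9.0, 6.0, 7.0, 7.0, 1.0]
240 [176, 178, 179, 179, 179, 178, 179, 178, 174, 144, 135, 173, 205, 206, 198, 195, 195] [158, 159, 156, 155, 155, 154, 156, 152, 149, 120, 148, 151, 154, 155, 157, 156, 157, 154, 156, 157, 161, 160, 122, 146, 211, 217, 214, 213, 214, 215, 217, 218, 176, 175, 177, 176, 178, 178, 178, 179, 177, 176] [8.0, 7.0, 6.0, 37.0, 38.0, 36.0, 38.0, 38.0, 37.0, 30.0, 8.0, 7.0, 8.0, 8.0, 3.0, 2.0, 3.0, 1.0]
```

```bash
cat > m2.py <<'E'
from h import *
import sys
m=env.camera_model("wrist");p=cv2.imread("pics/w2.png");g=cv2.cvtColor(p,cv2.COLOR_BGR2GRAY);P=np.load("pics/P2.npy");Z=P[...,2]
s={"ee_pos":np.array([569.4,118.0,303.0]),"ee_rot":[-179.98,.03,90.16]}
def line(pts,z,n):
    W=onz(m,np.array(pts,float),z,s)[:,:2];a=np.polyfit(W[:,1],W[:,0],1)
    for _ in range(3):
        e=np.abs(np.polyval(a,W[:,1])-W[:,0]);k=e<max(1.0,1.5*np.median(e));a=np.polyfit(W[k,1],W[k,0],1)
    print(n,"x = %.2f + %.4f*(y-130)"%(np.polyval(a,130),a[0]),"angle %.2f"%np.degrees(np.arctan(a[0])),k.sum());return a
rows=range(132,255,3)
line([(262+np.argmin(g[r,262:275]),r) for r in rows],38,"rail face")
line([(276+np.argmin(g[r,276:288]),r) for r in rows],38,"rail back")
line([(158+np.argmin(g[r,158:169]),r) for r in rows],8,"plate -80")
o=mask_orange(p)
R=[(np.nonzero(o[r,330:420])[0]+330,r) for r in list(range(85,112,3))+list(range(160,235,3))]
line([(x[0].max()+.5,r) for x in R for r in [x[1]]][9:],14,"bar +y edge")
line([(x[0].min()-.5,x[1]) for x in R],14,"bar -y edge")
# plate rear edge x=-175, columns
C=[(c,105+np.argmax(np.abs(np.diff(g[105:130,c].astype(int))))+.5) for c in range(180,262,4)]
W=onz(m,np.array(C),8,s);print("plate rear edge",np.round(W[::5,:2],1).tolist())
v,u=np.nonzero(o&(np.arange(480)[:,None]<270)&(np.abs(Z-14)<8));W=onz(m,np.c_[u,v].astype(float),14,s)[:,:2]
t=np.array([-.178,-.984]);q=W@t;print("bar along",q.min(),q.max())
E
python3 m2.py
```

```text
rail face x = 510.54 + -0.0184*(y-130) angle -1.05 31
rail back x = 531.55 + 0.0663*(y-130) angle 3.79 41
plate -80 x = 385.16 + 0.0635*(y-130) angle 3.63 36
bar +y edge x = 643.14 + 0.1850*(y-130) angle 10.48 25
bar -y edge x = 620.12 + 0.1831*(y-130) angle 10.38 34
plate rear edge [[412.7, 220.3], [435.8, 217.9], [459.0, 217.7], [482.0, 215.4], [505.2, 223.0]]
bar along -379.9468369578677 -156.42939206397295
```

Run:
```python
from h import *
plan([645.2,199.9,120],79.6,5)
```

```text
[np.float64(0.0163), np.float64(0.0152), np.float64(0.0366)] 0.0368
[np.float64(0.0169), np.float64(0.0146), np.float64(0.0366)] 0.0368
[np.float64(0.0174), np.float64(0.014), np.float64(0.0366)] 0.0368
[np.float64(0.0179), np.float64(0.0133), np.float64(0.0366)] 0.0368
[np.float64(0.0184), np.float64(0.0126), np.float64(0.0366)] 0.0368
```

Call:
arm_command(
  motion=[
    {"offset": [0.0163, 0.0152, 0.0366], "spin": 0.0368},
    {"offset": [0.0169, 0.0146, 0.0366], "spin": 0.0368},
    {"offset": [0.0174, 0.014, 0.0366], "spin": 0.0368},
    {"offset": [0.0179, 0.0133, 0.0366], "spin": 0.0368},
    {"offset": [0.0184, 0.0126, 0.0366], "spin": 0.0368},
  ],
  jaw=0.04,
)

```text
time_s: 4.1
ee_pos: [646.0, 200.3, 119.3]
ee_rot: [180.0, -0.0, 79.5]
force: [-0.4, 0.6, -0.3]
gripper_width: 40.0
gripper_force: 0.0
```

Call:
arm_command(
  motion=[
    {"offset": [0, 0, 0], "spin": 0},
    {"offset": [0, 0, 0], "spin": 0},
  ],
)

```text
time_s: 4.35
ee_pos: [645.9, 200.2, 121.3]
ee_rot: [179.9, -0.0, 79.7]
force: [-0.2, -0.3, 0.9]
gripper_width: 40.5
gripper_force: 0.0
```

Run:
```python
from h import *
s=env.state();m=env.camera_model("wrist")
p,d=env.grab_frame("wrist");cv2.imwrite("pics/w3.png",p);print(np.round(s["ee_pos"],1),np.round(s["ee_rot"],2),np.round(s["force"],2),s["time_s"])
P=cloud(m,d,s);o=mask_orange(p)&(P[...,2]>58)&(P[...,2]<75)
r=cv2.minAreaRect(P[o][:,:2].astype(np.float32));print(o.sum(),r)
for x in env.pinpoint("wrist","stick_grip")[:2]: print(x,onz(m,x["location"],44,s))
```

```text
[645.9 200.2 121.3] [ 1.7993e+02 -1.0000e-02  7.9660e+01] [-0.19 -0.27  0.89] 4.35
1339 ((645.721923828125, 200.43739318847656), (35.15423583984375, 14.042338371276855), 79.36650848388672)
{'location': [316.2, 254.7], 'score': 0.73} [[645.9822276 199.806654   44.       ]]
```

View pics/w3.png

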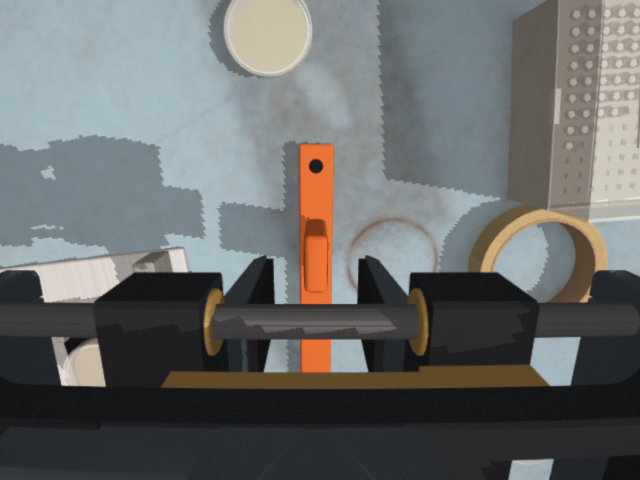

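The fin, at (316,255), is centred between the jaws and the stick is aligned. The ring at (393,260) is only a stain, so I descend and grip.

Call:
arm_command(
  motion=[
    {"offset": [0, 0, 0.03], "spin": 0},
    {"offset": [0, 0, 0.03], "spin": 0},
    {"offset": [0, 0, 0.02], "spin": 0},
    {"offset": [0, 0, 0], "spin": 0},
  ],
)

```text
time_s: 4.95
ee_pos: [645.0, 200.4, 40.0]
ee_rot: [-179.9, 0.0, 79.7]
force: [0.1, 0.4, -0.5]
gripper_width: 40.1
gripper_force: 0.0
```

Call:
arm_command(
  motion=[
    {"offset": [0, 0, 0], "spin": 0},
    {"offset": [0, 0, 0], "spin": 0},
    {"offset": [0, 0, 0], "spin": 0},
    {"offset": [0, 0, 0], "spin": 0},
  ],
  jaw=0.0,
  newtons=55,
)

```text
time_s: 5.45
ee_pos: [646.2, 201.2, 41.1]
ee_rot: [179.9, -0.0, 79.7]
force: [-0.2, -0.7, 4.6]
gripper_width: 13.7
gripper_force: 55.0
```

Call:
arm_command(
  motion=[
    {"offset": [0, 0, -0.02], "spin": 0},
    {"offset": [0, 0, -0.03], "spin": 0},
    {"offset": [0, 0, 0], "spin": 0},
    {"offset": [0, 0, 0], "spin": 0},
  ],
)

```text
time_s: 5.95
ee_pos: [644.9, 200.9, 88.6]
ee_rot: [-179.9, 0.1, 79.7]
force: [-0.9, -0.5, -1.3]
gripper_width: 14.0
gripper_force: 55.0
```

Run:
```python
from h import *
print(env.state()["ee_pos"])
plan([422.6,202.5,120],86.3,5)
```

```text
[644.86262998 200.86849716  88.62283151]
[np.float64(-0.0076), np.float64(-0.0438), np.float64(-0.0063)] -0.0231
[np.float64(-0.0066), np.float64(-0.044), np.float64(-0.0063)] -0.0231
[np.float64(-0.0056), np.float64(-0.0441), np.float64(-0.0063)] -0.0231
[np.float64(-0.0046), np.float64(-0.0442), np.float64(-0.0063)] -0.0231
[np.float64(-0.0036), np.float64(-0.0443), np.float64(-0.0063)] -0.0231
```

Call:
arm_command(
  motion=[
    {"offset": [-0.0076, -0.0438, -0.0063], "spin": -0.0231},
    {"offset": [-0.0066, -0.044, -0.0063], "spin": -0.0231},
    {"offset": [-0.0056, -0.0441, -0.0063], "spin": -0.0231},
    {"offset": [-0.0046, -0.0442, -0.0063], "spin": -0.0231},
    {"offset": [-0.0036, -0.0443, -0.0063], "spin": -0.0231},
  ],
)

```text
time_s: 6.58
ee_pos: [421.0, 202.3, 120.1]
ee_rot: [-179.8, 0.1, 86.3]
force: [-0.8, 1.0, -1.5]
gripper_width: 13.5
gripper_force: 55.0
```

Call:
arm_command(
  motion=[
    {"offset": [0, 0, 0], "spin": 0},
    {"offset": [0, 0, 0], "spin": 0},
    {"offset": [0, 0, 0], "spin": 0},
  ],
)

```text
time_s: 6.95
ee_pos: [424.3, 202.8, 120.9]
ee_rot: [-180.0, 0.0, 86.3]
force: [-0.1, -0.1, -0.8]
gripper_width: 13.9
gripper_force: 55.0
```

Run:
```python
from h import *
s=env.state();m=env.camera_model("wrist");np.save("pics/w4s.npy",np.r_[s["ee_pos"],s["ee_rot"]])
p,d=env.grab_frame("wrist");cv2.imwrite("pics/w4.png",p);np.save("pics/w4.npy",d);print(np.round(s["ee_pos"],1),np.round(s["ee_rot"],2),np.round(s["force"],2),s["time_s"])
```

```text
[424.3 202.8 120.9] [-1.7999e+02  2.0000e-02  8.6270e+01] [-0.13 -0.13 -0.82] 6.95
```

View pics/w4.png

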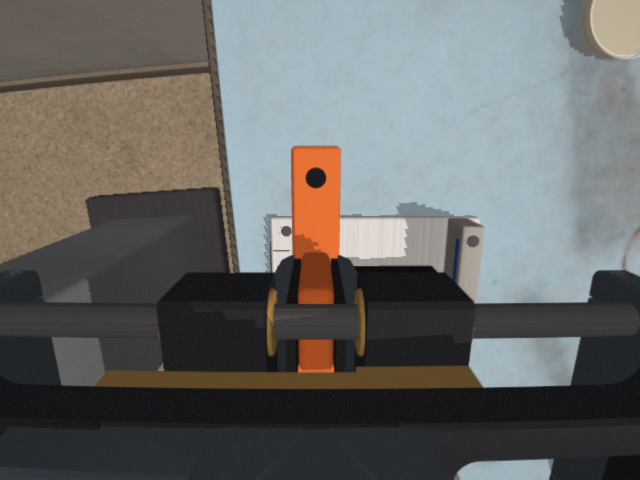

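The stick points straight in the hand at (316,160-260), and the plate's rear edge is at row ~217. Next I lower beside the sled.

Call:
arm_command(
  motion=[
    {"offset": [0, 0, 0.024], "spin": 0},
    {"offset": [0, 0, 0.024], "spin": 0},
    {"offset": [0, 0, 0.02], "spin": 0},
    {"offset": [0, 0, 0], "spin": 0},
    {"offset": [0, 0, 0], "spin": 0},
  ],
)

```text
time_s: 7.62
ee_pos: [424.2, 202.9, 53.8]
ee_rot: [180.0, -0.0, 86.3]
force: [0.1, -0.4, -2.0]
gripper_width: 13.6
gripper_force: 55.0
```

Run:
```python
from h import *
s=env.state()
for c in ("top","scene"):
    p,d=env.grab_frame(c);cv2.imwrite(f"pics/{c}5.png",p)
print(np.round(s["ee_pos"],1),np.round(s["ee_rot"],2),np.round(s["force"],2),s["time_s"])
t=cv2.resize(cv2.imread("pics/top5.png")[250:380,240:460],None,fx=3,fy=3);u=cv2.resize(cv2.imread("pics/scene5.png")[200:340,170:370],None,fx=2,fy=2)
I=np.zeros((390,660,3),np.uint8);I[:390,:660]=t;J=np.zeros((200+0,0,3),np.uint8);cv2.imwrite("pics/c5.png",I)
```

```text
[424.2 202.9  53.8] [ 1.7995e+02 -2.0000e-02  8.6280e+01] [ 0.11 -0.39 -1.97] 7.625
```

View pics/c5.png

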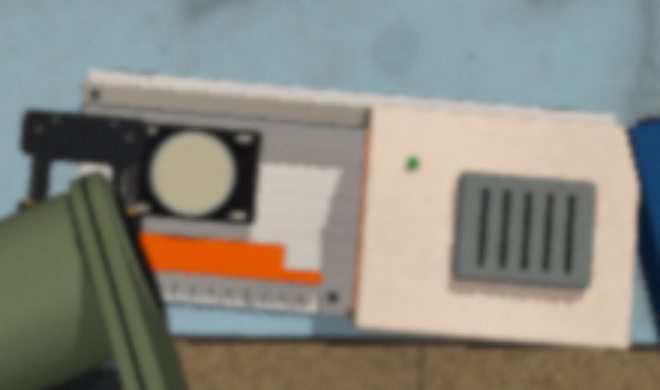

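The stick lies parallel beside the sled, with a gap of about 12 mm and its tip (322,277) short of the hood mouth. Now the sideways push, in small steps.

Call:
arm_command(
  motion=[
    {"offset": [0, 0.003, 0], "spin": 0},
    {"offset": [0, 0.003, 0], "spin": 0},
    {"offset": [0, 0.003, 0], "spin": 0},
    {"offset": [0, 0.002, 0], "spin": 0},
    {"offset": [0, 0.001, 0], "spin": 0},
  ],
)

```text
time_s: 8.35
ee_pos: [435.5, 201.9, 53.4]
ee_rot: [-180.0, 0.0, 86.3]
force: [-0.3, 0.5, -1.1]
gripper_width: 13.9
gripper_force: 55.0
```

Call:
arm_command(
  motion=[
    {"offset": [0, 0.001, 0], "spin": 0},
    {"offset": [0, 0.001, 0], "spin": 0},
    {"offset": [0, 0.001, 0], "spin": 0},
  ],
)

```text
time_s: 8.72
ee_pos: [437.5, 201.6, 53.2]
ee_rot: [-179.9, 0.0, 86.3]
force: [-3.3, 0.1, -0.4]
gripper_width: 13.8
gripper_force: 55.0
```

Call:
arm_command(
  motion=[
    {"offset": [0, 0.001, 0], "spin": 0},
    {"offset": [0, 0.001, 0], "spin": 0},
  ],
)

```text
time_s: 8.98
ee_pos: [440.2, 201.5, 53.3]
ee_rot: [-180.0, 0.0, 86.3]
force: [-1.3, -0.6, -2.1]
gripper_width: 13.6
gripper_force: 55.0
```

Call:
arm_command(
  motion=[
    {"offset": [0, 0.001, 0], "spin": 0},
    {"offset": [0, 0.001, 0], "spin": 0},
  ],
)

```text
time_s: 9.22
ee_pos: [442.4, 201.5, 53.4]
ee_rot: [-180.0, 0.0, 86.3]
force: [-2.4, 0.3, -2.3]
gripper_width: 13.8
gripper_force: 55.0
```

Call:
arm_command(
  motion=[
    {"offset": [0, 0.001, 0], "spin": 0},
    {"offset": [0, 0, 0], "spin": 0},
  ],
)

```text
time_s: 9.48
ee_pos: [443.6, 201.5, 53.4]
ee_rot: [180.0, -0.0, 86.3]
force: [-1.3, 0.5, -1.9]
gripper_width: 13.5
gripper_force: 55.0
```

Call:
arm_command(
  motion=[
    {"offset": [0, 0.001, 0], "spin": 0},
    {"offset": [0, 0, 0], "spin": 0},
  ],
)

```text
time_s: 9.72
ee_pos: [444.4, 201.4, 53.5]
ee_rot: [180.0, 0.0, 86.3]
force: [-1.7, -0.3, -2.0]
gripper_width: 13.7
gripper_force: 55.0
```

Call:
arm_command(
  motion=[
    {"offset": [0, 0.001, 0], "spin": 0},
    {"offset": [0, 0, 0], "spin": 0},
  ],
)

```text
time_s: 9.98
ee_pos: [444.7, 201.4, 53.4]
ee_rot: [-179.9, 0.0, 86.3]
force: [-4.6, 1.8, 0.3]
gripper_width: 13.9
gripper_force: 55.0
```

Call:
arm_command(
  motion=[
    {"offset": [0, 0.0005, 0], "spin": 0},
    {"offset": [0, 0, 0], "spin": 0},
  ],
)

```text
time_s: 10.22
ee_pos: [444.7, 201.3, 53.3]
ee_rot: [-179.9, 0.0, 86.3]
force: [-5.4, 1.2, 0.8]
gripper_width: 13.7
gripper_force: 55.0
```

Call:
arm_command(
  motion=[
    {"offset": [0, 0.0005, 0], "spin": 0},
    {"offset": [0, 0, 0], "spin": 0},
  ],
)

```text
time_s: 10.48
ee_pos: [444.8, 201.2, 53.2]
ee_rot: [-179.8, 0.0, 86.3]
force: [-5.9, 2.0, 1.9]
gripper_width: 13.8
gripper_force: 55.0
```

Call:
arm_command(
  motion=[
    {"offset": [0, 0.0007, 0], "spin": 0},
    {"offset": [0, 0, 0], "spin": 0},
  ],
)

```text
time_s: 10.72
ee_pos: [444.8, 201.2, 53.1]
ee_rot: [-179.7, 0.0, 86.2]
force: [-7.5, 3.1, 1.7]
gripper_width: 13.8
gripper_force: 55.0
```

```bash
cat > chk.py <<'E'
from h import *
m=env.camera_model("top");s=env.state()
p,d=env.grab_frame("top");print(np.round(s["ee_pos"],1),np.round(s["force"],1),s["time_s"])
O=np.array([460.3,41.7]);J=np.array([[-.0644,-.998],[.998,-.0644]])
for t in ("sled_nose","sled_tail"):
    for x in env.pinpoint("top",t)[:1]: print(t,round(x["score"],2),(J@(onz(m,x["location"],19,s)[0,:2]-O)).round(1))
g=cv2.cvtColor(p,cv2.COLOR_BGR2GRAY);R,e=pose(m)
def edge(cols_jx,lo,hi,z,f):
    from scipy.ndimage import map_coordinates as mc
    out=[]
    for jx in cols_jx:
        y=np.arange(lo,hi,.5);W=O+jx*J[0]+y[:,None]*J[1];q=(np.c_[W,np.full(len(y),z)]-e)@R
        a=q[:,:2]/q[:,2:];a=a*(1+m["k1"]*(a**2).sum(1,keepdims=True));uv=a*[m["fx"],m["fy"]]+[m["cx"],m["cy"]]
        v=mc(g.astype(float),[uv[:,1],uv[:,0]],order=1);out.append((jx,y[f(np.gradient(v))]))
    return out
print("sled rail edge z30",edge(range(-70,-40,5),25,60,30,np.argmax))
print("sled near edge z30",edge(range(-70,-40,5),-40,0,30,np.argmin))
c=cv2.resize(p[250:380,240:460],None,fx=3.6,fy=3.6,interpolation=cv2.INTER_CUBIC);cv2.imwrite("pics/c6.png",c)
E
python3 chk.py
```

```text
[444.8 201.2  53.1] [-7.5  3.1  1.7] 10.725
sled_nose 0.64 [-44.2  49.9]
sled_tail 0.76 [-135.3   48.9]
sled rail edge z30 [(-70, np.float64(50.0)), (-65, np.float64(50.0)), (-60, np.float64(40.5)), (-55, np.float64(51.5)), (-50, np.float64(51.0)), (-45, np.float64(51.5))]
sled near edge z30 [(-70, np.float64(-14.0)), (-65, np.float64(-15.5)), (-60, np.float64(-6.5)), (-55, np.float64(-6.5)), (-50, np.float64(-16.5)), (-45, np.float64(-38.5))]
```

View pics/c6.png

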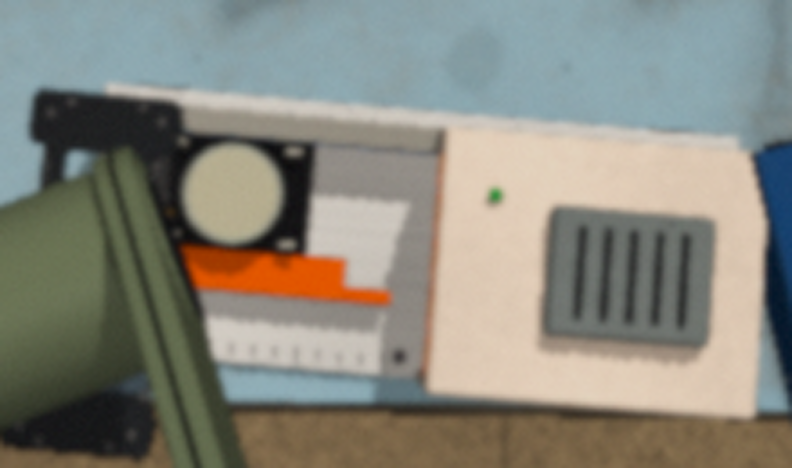

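Both sled edge points lie on the rail (49-50 mm), which is square. I back off, draw the stick back behind the sled and approach with the notch.

Call:
arm_command(
  motion=[
    {"offset": [0, -0.003, 0], "spin": 0},
    {"offset": [0, -0.005, 0], "spin": 0},
    {"offset": [0, -0.0055, 0], "spin": 0},
    {"offset": [0, 0, 0], "spin": 0},
  ],
)

```text
time_s: 11.38
ee_pos: [433.5, 202.1, 53.6]
ee_rot: [180.0, 0.0, 86.3]
force: [-0.0, -0.5, -1.7]
gripper_width: 13.8
gripper_force: 55.0
```

Call:
arm_command(
  motion=[
    {"offset": [0.015, 0, 0], "spin": 0},
    {"offset": [0.035, 0, 0], "spin": 0},
    {"offset": [0.04, 0, 0], "spin": 0},
    {"offset": [0.035, 0, 0], "spin": 0},
    {"offset": [0.017, 0, 0], "spin": 0},
  ],
)

```text
time_s: 12.0
ee_pos: [443.0, 346.3, 53.4]
ee_rot: [179.9, -0.0, 86.4]
force: [-0.3, -0.6, -0.8]
gripper_width: 13.3
gripper_force: 55.0
```

Call:
arm_command(
  motion=[
    {"offset": [0, 0, 0], "spin": 0},
    {"offset": [0, 0, 0], "spin": 0},
    {"offset": [0, 0, 0], "spin": 0},
  ],
)

```text
time_s: 12.38
ee_pos: [442.6, 342.6, 53.4]
ee_rot: [-180.0, 0.0, 86.2]
force: [0.1, 0.0, -1.5]
gripper_width: 13.6
gripper_force: 55.0
```

```bash
cat >> h.py <<'E'
O=np.array([460.3,41.7]);J=np.array([[-.0644,-.998],[.998,-.0644]])
def jig():
    s=env.state();print("t",s["time_s"],"jig",(J@(np.array(s["ee_pos"])[:2]-O)).round(1),"z",round(s["ee_pos"][2],1),"rot",np.round(s["ee_rot"],2),"F jig",(J@np.array(s["force"])[:2]).round(1),np.round(s["force"][2],1))
E
python3 -c "
from h import *
jig()
m=env.camera_model('top');p,d=env.grab_frame('top');jig()
for t,z in (('sled_nose',19),('sled_tail',19),('sled_center',19),('sled',8)):
    for x in env.pinpoint('top',t)[:1]: print(t,round(x['score'],2),(J@(onz(m,x['location'],z)[0,:2]-O)).round(1))
cv2.imwrite('pics/c7.png',cv2.resize(p[240:380,200:420],None,fx=3.6,fy=3.6,interpolation=cv2.INTER_CUBIC))
"
```

```text
t 12.375 jig [-299.2  -37.1] z 53.4 rot [-1.7997e+02  4.0000e-02  8.6240e+01] F jig [-0.   0.1] -1.5
t 12.425 jig [-299.3  -37. ] z 53.5 rot [-1.7998e+02  3.0000e-02  8.6240e+01] F jig [0.1 0.7] -1.5
sled_nose 0.72 [-45.7  49.5]
sled_tail 0.78 [-135.8   43.4]
sled_center 0.89 [-89.5  17.7]
sled 0.6 [-94.2  17.5]
```

View pics/c7.png

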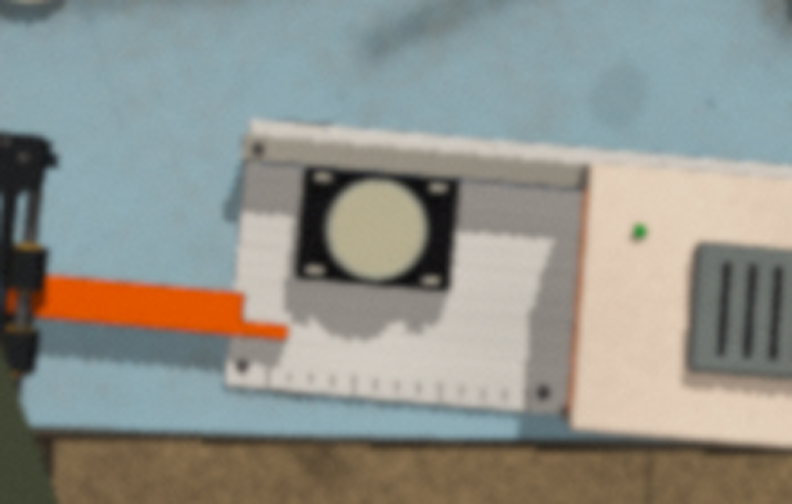

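The sled sits square on the rail, spanning (297..457,168..290), with the toe tip at (288,332) just behind its rear. I shift the toe close to the sled's side and then go forward.

Call:
arm_command(
  motion=[
    {"offset": [0, 0.008, 0], "spin": 0},
    {"offset": [0, 0.01, 0], "spin": 0},
    {"offset": [0, 0.004, 0], "spin": 0},
    {"offset": [0, 0, 0], "spin": 0},
  ],
)

```text
time_s: 13.12
ee_pos: [465.1, 342.3, 53.3]
ee_rot: [-180.0, 0.0, 86.3]
force: [0.2, 0.8, -0.2]
gripper_width: 13.6
gripper_force: 55.0
```

Call:
arm_command(
  motion=[
    {"offset": [-0.005, 0, 0], "spin": 0},
    {"offset": [-0.008, 0, 0], "spin": 0},
    {"offset": [-0.006, 0, 0], "spin": 0},
    {"offset": [-0.003, 0, 0], "spin": 0},
    {"offset": [0, 0, 0], "spin": 0},
  ],
)

```text
time_s: 13.75
ee_pos: [463.3, 320.2, 53.5]
ee_rot: [180.0, -0.0, 86.3]
force: [0.3, -0.3, -1.1]
gripper_width: 13.7
gripper_force: 55.0
```

```bash
python3 -c "
from h import *
jig()"
```

```text
t 13.75 jig [-278.1  -15. ] z 53.5 rot [179.99  -0.    86.28] F jig [0.3 0.4] -1.1
```

Call:
arm_command(
  motion=[
    {"offset": [-0.002, 0.001, 0], "spin": 0},
    {"offset": [-0.002, 0.001, 0], "spin": 0},
    {"offset": [-0.002, 0.001, 0], "spin": 0},
    {"offset": [0, 0.001, 0], "spin": 0},
    {"offset": [0, 0, 0], "spin": 0},
  ],
)

```text
time_s: 14.38
ee_pos: [467.0, 314.2, 53.4]
ee_rot: [180.0, -0.0, 86.3]
force: [0.7, 0.1, -1.1]
gripper_width: 14.1
gripper_force: 55.0
```

Call:
arm_command(
  motion=[
    {"offset": [0, 0.001, 0], "spin": 0},
    {"offset": [0, 0.0005, 0], "spin": 0},
    {"offset": [0, 0, 0], "spin": 0},
  ],
)

```text
time_s: 14.75
ee_pos: [468.1, 314.1, 53.4]
ee_rot: [-180.0, 0.0, 86.3]
force: [-1.2, 0.4, -0.4]
gripper_width: 13.9
gripper_force: 55.0
```

```bash
python3 -c "
from h import *
jig()"
```

```text
t 14.75 jig [-272.4   -9.8] z 53.4 rot [-1.7997e+02  1.0000e-02  8.6280e+01] F jig [-0.4 -1.2] -0.4
```

Call:
arm_command(
  motion=[
    {"offset": [0, 0.0006, 0], "spin": 0},
    {"offset": [0, 0.0006, 0], "spin": 0},
    {"offset": [0, 0, 0], "spin": 0},
  ],
)

```text
time_s: 15.12
ee_pos: [468.7, 314.0, 53.3]
ee_rot: [-179.9, 0.0, 86.2]
force: [-4.1, 2.7, -0.8]
gripper_width: 13.5
gripper_force: 55.0
```

Call:
arm_command(
  motion=[
    {"offset": [-0.001, 0, 0], "spin": 0},
    {"offset": [-0.001, 0, 0], "spin": 0},
    {"offset": [-0.001, 0, 0], "spin": 0},
    {"offset": [-0.001, 0, 0], "spin": 0},
    {"offset": [-0.001, 0, 0], "spin": 0},
  ],
)

```text
time_s: 15.75
ee_pos: [468.6, 310.3, 53.5]
ee_rot: [-179.9, -0.1, 86.2]
force: [-5.4, 6.2, 0.3]
gripper_width: 13.8
gripper_force: 55.0
```

```bash
python3 -c "
from h import *
jig()"
```

```text
t 15.75 jig [-268.6   -9. ] z 53.5 rot [-1.7993e+02 -1.5000e-01  8.6170e+01] F jig [-5.8 -5.8] 0.3
```

Call:
arm_command(
  motion=[
    {"offset": [-0.0015, 0, 0], "spin": 0},
    {"offset": [-0.002, 0, 0], "spin": 0},
    {"offset": [-0.0025, 0, 0], "spin": 0},
    {"offset": [-0.003, 0, 0], "spin": 0},
    {"offset": [-0.003, 0, 0], "spin": 0},
  ],
)

```text
time_s: 16.38
ee_pos: [467.8, 298.2, 53.4]
ee_rot: [-179.9, -0.1, 86.2]
force: [-5.1, 5.4, 0.2]
gripper_width: 13.8
gripper_force: 55.0
```

Call:
arm_command(
  motion=[
    {"offset": [-0.003, 0, 0], "spin": 0},
    {"offset": [-0.003, 0, 0], "spin": 0},
    {"offset": [-0.003, 0, 0], "spin": 0},
    {"offset": [-0.003, 0, 0], "spin": 0},
    {"offset": [-0.003, 0, 0], "spin": 0},
  ],
)

```text
time_s: 17.0
ee_pos: [466.8, 283.2, 53.4]
ee_rot: [-179.9, -0.1, 86.2]
force: [-5.9, 5.0, 0.0]
gripper_width: 14.1
gripper_force: 55.0
```

```bash
python3 -c "
from h import *
jig()"
```

```text
t 17.0 jig [-241.4   -9. ] z 53.4 rot [-1.7992e+02 -1.3000e-01  8.6170e+01] F jig [-4.6 -6.2] 0.0
```

Call:
arm_command(
  motion=[
    {"offset": [-0.003, -0.0002, 0], "spin": 0},
    {"offset": [-0.003, -0.0001, 0], "spin": 0},
    {"offset": [-0.003, -0.0001, 0], "spin": 0},
    {"offset": [-0.003, 0, 0], "spin": 0},
    {"offset": [-0.003, 0, 0], "spin": 0},
  ],
)

```text
time_s: 17.62
ee_pos: [465.7, 268.0, 53.4]
ee_rot: [-179.9, -0.1, 86.2]
force: [-3.7, 4.9, -0.6]
gripper_width: 13.8
gripper_force: 55.0
```

Call:
arm_command(
  motion=[
    {"offset": [-0.003, 0, 0], "spin": 0},
    {"offset": [-0.003, 0, 0], "spin": 0},
    {"offset": [-0.003, 0, 0], "spin": 0},
    {"offset": [-0.003, 0, 0], "spin": 0},
    {"offset": [-0.003, 0, 0], "spin": 0},
  ],
)

```text
time_s: 18.25
ee_pos: [464.7, 253.0, 53.4]
ee_rot: [-179.9, -0.1, 86.2]
force: [-4.2, 5.1, -0.8]
gripper_width: 13.9
gripper_force: 55.0
```

Call:
arm_command(
  motion=[
    {"offset": [-0.003, 0, 0], "spin": 0},
    {"offset": [-0.003, 0, 0], "spin": 0},
    {"offset": [-0.003, 0, 0], "spin": 0},
    {"offset": [-0.003, 0, 0], "spin": 0},
    {"offset": [-0.003, 0, 0], "spin": 0},
  ],
)

```text
time_s: 18.88
ee_pos: [463.7, 237.9, 53.3]
ee_rot: [-179.9, -0.1, 86.2]
force: [-4.3, 4.8, -0.8]
gripper_width: 13.7
gripper_force: 55.0
```

```bash
python3 -c "
from h import *
jig()"
```

```text
t 18.875 jig [-196.    -9.2] z 53.3 rot [-1.7994e+02 -9.0000e-02  8.6210e+01] F jig [-4.5 -4.6] -0.8
```

Call:
arm_command(
  motion=[
    {"offset": [-0.003, 0, 0], "spin": 0},
    {"offset": [-0.003, 0, 0], "spin": 0},
    {"offset": [-0.003, 0, 0], "spin": 0},
    {"offset": [-0.003, 0, 0], "spin": 0},
    {"offset": [-0.003, 0, 0], "spin": 0},
  ],
)

```text
time_s: 19.5
ee_pos: [462.8, 222.9, 53.3]
ee_rot: [-179.9, -0.1, 86.2]
force: [-4.5, 3.9, -1.1]
gripper_width: 13.7
gripper_force: 55.0
```

Call:
arm_command(
  motion=[
    {"offset": [-0.003, 0, 0], "spin": 0},
    {"offset": [-0.003, 0, 0], "spin": 0},
    {"offset": [-0.003, 0, 0], "spin": 0},
    {"offset": [-0.003, 0, 0], "spin": 0},
    {"offset": [-0.003, 0, 0], "spin": 0},
  ],
)

```text
time_s: 20.12
ee_pos: [461.7, 207.8, 53.3]
ee_rot: [-179.9, -0.1, 86.2]
force: [-3.8, 5.2, -2.1]
gripper_width: 14.1
gripper_force: 55.0
```

Call:
arm_command(
  motion=[
    {"offset": [-0.003, 0, 0], "spin": 0},
    {"offset": [-0.003, 0, 0], "spin": 0},
    {"offset": [-0.003, 0, 0], "spin": 0},
    {"offset": [-0.003, 0, 0], "spin": 0},
    {"offset": [-0.003, 0, 0], "spin": 0},
  ],
)

```text
time_s: 20.75
ee_pos: [460.8, 192.8, 53.3]
ee_rot: [-179.9, -0.1, 86.2]
force: [-5.0, 4.0, -0.9]
gripper_width: 14.4
gripper_force: 55.0
```

```bash
python3 -c "
from h import *
jig()"
```

```text
t 20.75 jig [-150.8   -9.3] z 53.3 rot [-1.7994e+02 -7.0000e-02  8.6220e+01] F jig [-3.7 -5.2] -0.9
```

Call:
arm_command(
  motion=[
    {"offset": [-0.003, 0, 0], "spin": 0},
    {"offset": [-0.003, 0, 0], "spin": 0},
    {"offset": [-0.003, 0, 0], "spin": 0},
    {"offset": [-0.003, 0, 0], "spin": 0},
    {"offset": [-0.003, 0, 0], "spin": 0},
  ],
)

```text
time_s: 21.38
ee_pos: [459.7, 177.7, 53.2]
ee_rot: [-179.9, -0.1, 86.2]
force: [-4.0, 4.6, -1.0]
gripper_width: 13.7
gripper_force: 55.0
```

Call:
arm_command(
  motion=[
    {"offset": [-0.003, 0, 0], "spin": 0},
    {"offset": [-0.003, 0, 0], "spin": 0},
    {"offset": [-0.003, 0, 0], "spin": 0},
    {"offset": [-0.003, 0, 0], "spin": 0},
    {"offset": [-0.003, 0, 0], "spin": 0},
  ],
)

```text
time_s: 22.0
ee_pos: [458.8, 162.7, 53.2]
ee_rot: [-179.9, -0.1, 86.2]
force: [-4.0, 3.5, -2.4]
gripper_width: 13.8
gripper_force: 55.0
```

Call:
arm_command(
  motion=[
    {"offset": [-0.0025, 0, 0], "spin": 0},
    {"offset": [-0.002, 0, 0], "spin": 0},
    {"offset": [-0.0015, 0, 0], "spin": 0},
    {"offset": [-0.001, 0, 0], "spin": 0},
  ],
)

```text
time_s: 22.5
ee_pos: [458.3, 155.7, 53.3]
ee_rot: [-179.9, -0.1, 86.2]
force: [-4.0, 4.2, -0.6]
gripper_width: 13.6
gripper_force: 55.0
```

```bash
python3 -c "
from h import *
jig()"
```

```text
t 22.5 jig [-113.7   -9.3] z 53.3 rot [-1.7994e+02 -5.0000e-02  8.6230e+01] F jig [-3.9 -4.2] -0.6
```

Call:
arm_command(
  motion=[
    {"offset": [-0.0012, 0, 0], "spin": 0},
    {"offset": [-0.0012, 0, 0], "spin": 0},
    {"offset": [-0.0012, 0, 0], "spin": 0},
    {"offset": [-0.0012, 0, 0], "spin": 0},
    {"offset": [-0.0012, 0, 0], "spin": 0},
  ],
)

```text
time_s: 23.12
ee_pos: [457.9, 149.7, 53.2]
ee_rot: [-179.9, -0.0, 86.2]
force: [-4.1, 3.5, -2.6]
gripper_width: 14.1
gripper_force: 55.0
```

Call:
arm_command(
  motion=[
    {"offset": [-0.001, 0, 0], "spin": 0},
    {"offset": [-0.001, 0, 0], "spin": 0},
    {"offset": [-0.001, 0, 0], "spin": 0},
    {"offset": [-0.001, 0, 0], "spin": 0},
    {"offset": [-0.001, 0, 0], "spin": 0},
  ],
)

```text
time_s: 23.75
ee_pos: [457.6, 144.8, 53.2]
ee_rot: [-179.9, -0.0, 86.2]
force: [-3.8, 4.3, -1.8]
gripper_width: 13.7
gripper_force: 55.0
```

Nose at about 117 mm. I continue in steps of up to 5 mm, checking each.

Call:
arm_command(
  motion=[
    {"offset": [-0.001, 0, 0], "spin": 0},
    {"offset": [-0.001, 0, 0], "spin": 0},
    {"offset": [-0.001, 0, 0], "spin": 0},
    {"offset": [-0.001, 0, 0], "spin": 0},
    {"offset": [-0.001, 0, 0], "spin": 0},
  ],
)

```text
time_s: 24.38
ee_pos: [457.3, 139.8, 53.2]
ee_rot: [-179.9, -0.0, 86.2]
force: [-4.4, 3.8, -1.2]
gripper_width: 13.6
gripper_force: 55.0
```

Call:
arm_command(
  motion=[
    {"offset": [-0.001, 0, 0], "spin": 0},
    {"offset": [-0.001, 0, 0], "spin": 0},
    {"offset": [-0.001, 0, 0], "spin": 0},
    {"offset": [-0.001, 0, 0], "spin": 0},
    {"offset": [-0.001, 0, 0], "spin": 0},
  ],
)

```text
time_s: 25.0
ee_pos: [457.0, 134.7, 53.2]
ee_rot: [-179.9, -0.0, 86.2]
force: [-3.8, 4.5, -0.7]
gripper_width: 13.6
gripper_force: 55.0
```

Call:
arm_command(
  motion=[
    {"offset": [-0.001, 0, 0], "spin": 0},
    {"offset": [-0.001, 0, 0], "spin": 0},
    {"offset": [-0.001, 0, 0], "spin": 0},
    {"offset": [-0.001, 0, 0], "spin": 0},
    {"offset": [-0.001, 0, 0], "spin": 0},
  ],
)

```text
time_s: 25.62
ee_pos: [456.6, 129.7, 53.2]
ee_rot: [-179.9, -0.0, 86.2]
force: [-3.7, 4.5, -1.4]
gripper_width: 13.6
gripper_force: 55.0
```

Call:
arm_command(
  motion=[
    {"offset": [-0.001, 0, 0], "spin": 0},
    {"offset": [-0.001, 0, 0], "spin": 0},
    {"offset": [-0.001, 0, 0], "spin": 0},
    {"offset": [-0.001, 0, 0], "spin": 0},
    {"offset": [-0.001, 0, 0], "spin": 0},
  ],
)

```text
time_s: 26.25
ee_pos: [456.3, 124.7, 53.2]
ee_rot: [-179.9, -0.0, 86.2]
force: [-3.5, 4.3, -1.9]
gripper_width: 14.1
gripper_force: 55.0
```

Call:
arm_command(
  motion=[
    {"offset": [-0.001, 0.0002, 0], "spin": 0},
    {"offset": [-0.001, 0.0001, 0], "spin": 0},
    {"offset": [-0.001, 0, 0], "spin": 0},
    {"offset": [-0.001, 0, 0], "spin": 0},
    {"offset": [-0.001, 0, 0], "spin": 0},
  ],
)

```text
time_s: 26.88
ee_pos: [456.0, 119.8, 53.2]
ee_rot: [-179.9, -0.0, 86.2]
force: [-3.6, 4.8, -0.5]
gripper_width: 13.9
gripper_force: 55.0
```

Call:
arm_command(
  motion=[
    {"offset": [-0.001, 0, 0], "spin": 0},
    {"offset": [-0.001, 0, 0], "spin": 0},
    {"offset": [-0.001, 0, 0], "spin": 0},
    {"offset": [-0.001, 0, 0], "spin": 0},
    {"offset": [-0.001, 0, 0], "spin": 0},
  ],
)

```text
time_s: 27.5
ee_pos: [456.0, 115.7, 53.5]
ee_rot: [-179.9, -0.2, 86.2]
force: [-4.4, 9.6, 0.7]
gripper_width: 14.1
gripper_force: 55.0
```

Call:
arm_command(
  motion=[
    {"offset": [-0.0005, 0, 0], "spin": 0},
    {"offset": [-0.0005, 0, 0], "spin": 0},
    {"offset": [0, 0, 0], "spin": 0},
  ],
)

```text
time_s: 27.88
ee_pos: [456.0, 115.2, 53.6]
ee_rot: [-179.9, -0.2, 86.1]
force: [-4.9, 9.6, 0.9]
gripper_width: 13.7
gripper_force: 55.0
```

Call:
arm_command(
  motion=[
    {"offset": [-0.0005, 0, 0], "spin": 0},
    {"offset": [-0.0005, 0, 0], "spin": 0},
    {"offset": [0, 0, 0], "spin": 0},
  ],
)

```text
time_s: 28.25
ee_pos: [456.1, 114.6, 53.7]
ee_rot: [-180.0, -0.3, 86.1]
force: [-4.4, 11.6, 2.2]
gripper_width: 14.1
gripper_force: 55.0
```

Call:
arm_command(
  motion=[
    {"offset": [-0.0004, 0, 0], "spin": 0},
    {"offset": [0, 0, 0], "spin": 0},
    {"offset": [0, 0, 0], "spin": 0},
    {"offset": [0, 0, 0], "spin": 0},
  ],
)

```text
time_s: 28.75
ee_pos: [456.1, 114.4, 53.8]
ee_rot: [-180.0, -0.3, 86.1]
force: [-4.4, 13.2, 1.3]
gripper_width: 13.9
gripper_force: 55.0
```

```bash
python3 -c "
from h import *
jig();env.grab_frame('top');jig();env.grab_frame('top');jig()"
```

```text
t 28.75 jig [-72.3  -8.9] z 53.8 rot [-179.97   -0.27   86.09] F jig [-12.8  -5.3] 1.3
t 28.8 jig [-72.3  -8.9] z 53.7 rot [-179.96   -0.27   86.08] F jig [-12.   -6.5] 0.3
t 28.85 jig [-72.3  -8.9] z 53.7 rot [-179.96   -0.27   86.08] F jig [-12.1  -5.6] 1.4
```

Call:
arm_command(
  motion=[
    {"offset": [0.0006, 0, 0], "spin": 0},
    {"offset": [0.0006, 0, 0], "spin": 0},
    {"offset": [0.0006, 0, 0], "spin": 0},
    {"offset": [0.0006, 0, 0], "spin": 0},
    {"offset": [0.0006, 0, 0], "spin": 0},
  ],
)

```text
time_s: 29.48
ee_pos: [455.7, 115.0, 53.1]
ee_rot: [-179.9, 0.0, 86.3]
force: [-3.8, 2.2, -2.1]
gripper_width: 13.6
gripper_force: 55.0
```

```bash
python3 -c "
from h import *
jig()"
```

```text
t 29.475 jig [-72.8  -9.3] z 53.1 rot [-1.7989e+02  2.0000e-02  8.6280e+01] F jig [-1.9 -4. ] -2.1
```

Call:
arm_command(
  motion=[
    {"offset": [0, -0.001, 0], "spin": 0},
    {"offset": [0, -0.001, 0], "spin": 0},
    {"offset": [0.0005, -0.001, 0], "spin": 0},
    {"offset": [0.0005, -0.001, 0], "spin": 0},
    {"offset": [0.0005, -0.001, 0], "spin": 0},
  ],
)

```text
time_s: 30.1
ee_pos: [452.4, 116.6, 53.8]
ee_rot: [179.9, 0.0, 86.4]
force: [-0.3, 0.9, -1.5]
gripper_width: 13.8
gripper_force: 55.0
```

Call:
arm_command(
  motion=[
    {"offset": [0.001, -0.001, 0], "spin": 0},
    {"offset": [0.002, 0, 0], "spin": 0},
    {"offset": [0.003, 0, 0], "spin": 0},
    {"offset": [0.006, 0, 0], "spin": 0},
    {"offset": [0.01, 0, 0], "spin": 0},
  ],
)

```text
time_s: 30.72
ee_pos: [452.2, 139.3, 53.4]
ee_rot: [180.0, 0.0, 86.3]
force: [0.6, 0.1, -0.8]
gripper_width: 13.9
gripper_force: 55.0
```

```bash
python3 -c "
from h import *
jig()"
```

```text
t 30.725 jig [-96.9 -14.4] z 53.4 rot [180.     0.    86.29] F jig [-0.1  0.6] -0.8
```

Call:
arm_command(
  motion=[
    {"offset": [0.015, 0, 0], "spin": 0},
    {"offset": [0.02, 0, 0], "spin": 0},
    {"offset": [0.02, 0, 0], "spin": 0},
    {"offset": [0.02, 0, 0], "spin": 0},
    {"offset": [0.01, 0, 0], "spin": 0},
  ],
)

```text
time_s: 31.35
ee_pos: [457.7, 225.2, 53.4]
ee_rot: [180.0, -0.0, 86.4]
force: [0.3, 0.0, -1.0]
gripper_width: 13.7
gripper_force: 55.0
```

Call:
arm_command(
  motion=[
    {"offset": [0, 0, 0], "spin": 0},
    {"offset": [0, 0, -0.02], "spin": 0},
    {"offset": [0, 0, -0.03], "spin": 0},
    {"offset": [0, 0, -0.03], "spin": 0},
    {"offset": [0, 0, 0], "spin": 0},
  ],
)

```text
time_s: 31.98
ee_pos: [458.9, 223.7, 135.3]
ee_rot: [179.7, -0.1, 86.3]
force: [1.1, -0.7, -2.0]
gripper_width: 13.9
gripper_force: 55.0
```

```bash
python3 -c "
from h import *
jig();s=env.state();print(s['ee_pos'])
m=env.camera_model('wrist');p,d=env.grab_frame('wrist');cv2.imwrite('pics/w9.png',p)
plan([645,205,133],79.6,5)"
```

```text
t 31.975 jig [-181.6  -13.1] z 135.3 rot [ 1.7975e+02 -1.2000e-01  8.6260e+01] F jig [0.6 1.2] -2.0
[458.91307296 223.70466479 135.30646589]
[np.float64(-0.0012), np.float64(0.0376), np.float64(0.0002)] 0.0233
[np.float64(-0.0003), np.float64(0.0376), np.float64(0.0002)] 0.0233
[np.float64(0.0005), np.float64(0.0376), np.float64(0.0002)] 0.0233
[np.float64(0.0014), np.float64(0.0376), np.float64(0.0002)] 0.0233
[np.float64(0.0023), np.float64(0.0376), np.float64(0.0002)] 0.0233
```

Call:
arm_command(
  motion=[
    {"offset": [-0.0012, 0.0376, 0], "spin": 0.0233},
    {"offset": [-0.0003, 0.0376, 0], "spin": 0.0233},
    {"offset": [0.0005, 0.0376, 0], "spin": 0.0233},
    {"offset": [0.0014, 0.0376, 0], "spin": 0.0233},
    {"offset": [0.0023, 0.0376, 0], "spin": 0.0233},
  ],
)

```text
time_s: 32.65
ee_pos: [644.9, 204.6, 130.8]
ee_rot: [-179.8, 0.1, 79.6]
force: [1.0, 0.3, -2.2]
gripper_width: 14.2
gripper_force: 55.0
```

Call:
arm_command(
  motion=[
    {"offset": [0, 0, 0], "spin": 0},
    {"offset": [0, 0, 0.025], "spin": 0},
    {"offset": [0, 0, 0.03], "spin": 0},
    {"offset": [0, 0, 0.02], "spin": 0},
    {"offset": [0, 0, 0], "spin": 0},
  ],
)

```text
time_s: 33.28
ee_pos: [641.8, 204.8, 55.2]
ee_rot: [-179.6, 0.2, 79.6]
force: [0.2, -0.5, -1.6]
gripper_width: 13.7
gripper_force: 55.0
```

Call:
arm_command(
  motion=[
    {"offset": [0, 0, 0], "spin": 0},
    {"offset": [0, 0, 0], "spin": 0},
  ],
)

```text
time_s: 33.52
ee_pos: [645.3, 205.7, 59.5]
ee_rot: [179.9, -0.0, 79.6]
force: [-0.2, -0.9, -0.3]
gripper_width: 13.9
gripper_force: 55.0
```

Call:
arm_command(
  motion=[
    {"offset": [0, 0, 0.008], "spin": 0},
    {"offset": [0, 0, 0.006], "spin": 0},
    {"offset": [0, 0, 0.002], "spin": 0},
    {"offset": [0, 0, 0], "spin": 0},
    {"offset": [0, 0, 0], "spin": 0},
  ],
)

```text
time_s: 34.15
ee_pos: [645.0, 205.5, 42.5]
ee_rot: [180.0, -0.0, 79.6]
force: [-0.1, 0.6, -0.8]
gripper_width: 13.9
gripper_force: 55.0
```

Call:
arm_command(
  motion=[
    {"offset": [0, 0, 0.001], "spin": 0},
    {"offset": [0, 0, 0.001], "spin": 0},
    {"offset": [0, 0, 0], "spin": 0},
  ],
)

```text
time_s: 34.52
ee_pos: [645.1, 205.5, 41.1]
ee_rot: [180.0, -0.0, 79.6]
force: [-0.7, -0.7, 3.3]
gripper_width: 13.9
gripper_force: 55.0
```

The stick is touching the bench. I release it and rise.

Call:
arm_command(
  motion=[
    {"offset": [0, 0, 0], "spin": 0},
    {"offset": [0, 0, 0], "spin": 0},
    {"offset": [0, 0, 0], "spin": 0},
    {"offset": [0, 0, 0], "spin": 0},
  ],
  jaw=0.04,
)

```text
time_s: 35.02
ee_pos: [644.8, 205.5, 40.3]
ee_rot: [-180.0, 0.0, 79.6]
force: [0.9, 0.0, 1.2]
gripper_width: 40.3
gripper_force: 0.0
```

Call:
arm_command(
  motion=[
    {"offset": [0, 0, -0.02], "spin": 0},
    {"offset": [0, 0, -0.04], "spin": 0},
    {"offset": [0, 0, -0.05], "spin": 0},
    {"offset": [0, 0, -0.05], "spin": 0},
    {"offset": [0, 0, 0], "spin": 0},
  ],
)

```text
time_s: 35.65
ee_pos: [647.2, 206.3, 205.9]
ee_rot: [179.5, -0.3, 79.6]
force: [-0.2, 0.3, -0.6]
gripper_width: 40.1
gripper_force: 0.0
```

```bash
python3 -c "
from h import *
jig()
for c in ('top','scene'):
    p,d=env.grab_frame(c);cv2.imwrite(f'pics/{c}9.png',p)
    if c=='top': t=p
    else: q=p
m=env.camera_model('top')
for n in ('stick','dish','lab_timer','blue_tube','glass_beaker'):
    for x in env.pinpoint('scene',n)[:1]: print(n,x,onz(env.camera_model('scene'),x['location'],0).round(0))
I=np.hstack([cv2.resize(t[150:380,140:460],(400,288)),cv2.resize(q[180:380,160:480],(400,250+38))]);cv2.imwrite('pics/fin.png',I)
"
```

```text
t 35.65 jig [-176.3  175.9] z 205.9 rot [179.46  -0.27  79.63] F jig [-0.3 -0.2] -0.6
stick {'location': [325.0, 249.5], 'score': 0.97} [[649. 203.   0.]]
dish {'location': [300.3, 222.4], 'score': 0.85} [[641. 353.  -0.]]
lab_timer {'location': [404.8, 351.6], 'score': 0.74} [[ 650. -141.    0.]]
blue_tube {'location': [439.6, 307.4], 'score': 0.6} [[758. -62.   0.]]
glass_beaker {'location': [411.3, 275.1], 'score': 0.58} [[766.  47.   0.]]
```

View pics/fin.png

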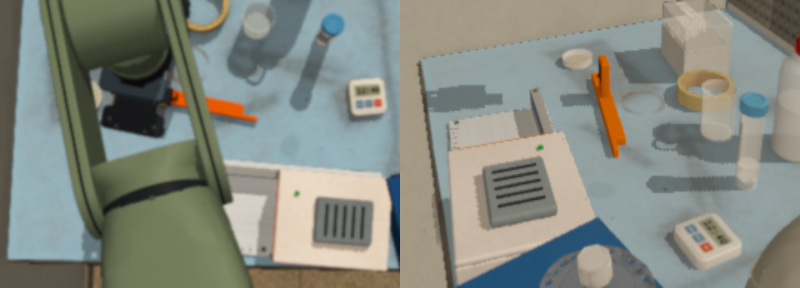

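The stick lies flat on the bench at (610,105), clear of the jig. The sled is inside the hood and the bystanders have not moved.

```bash
python3 -c "
from workcell import env
print(env.job_done())"
```

```text
the job is handed in; nothing more can be done
None
```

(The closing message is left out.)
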